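# Set the foyer uplighter to wide beam and lock it

### The job

Set the uplighter on the credenza to its wide beam: turn the focusing collar until its pointer stands at the three-bar mark on the scale, let go, then turn the separate hexagonal lock ring above it clockwise until it is firmly hand-tight. The pointer must still stand at the three-bar mark when you are done; do not disturb the other things on the credenza.

Things in the scene. Friction and masses are not known exactly. Their poses are not given: they have to be found in the camera images.
- uplighter: Round accent lamp, lens up, screwed to the credenza top: dark steel foot 144 mm across, finned body, then a pale metal scale flange 148 mm across with its face 88 mm up, and a threaded barrel 37 mm across up to 146 mm with the lens in it. Collar and ring turn on the barrel. Origin: centre of the underside, z up along the barrel.
- wide_mark (a point): The three-bar mark (wide beam) on the scale flange, 64 mm from the axis, 88 mm up; the mark is about 16 mm wide, its bars 15 mm long. The other marks: one bar (narrow beam) and two bars (medium beam). All three are dark radial bars.
- collar_grip (a point): Centre of the top face of the focusing collar, on the lamp's axis, 117 mm up. The collar is dark and round, 64 mm across, upright rim from 94 to 117 mm up; only its pointer tongue lies lower. Free space of 26 mm and more on all sides above the flange.
- pointer_tip (a point): Tip of the collar's pointer, a dark tongue 7 mm wide reaching out over the scale 55 mm from the axis, top face 94 mm up; a white line runs from it up the collar's rim and over the collar's top edge. It turns with the collar.
- focus_collar (a joint): Angle of the focusing collar, rad, growing clockwise seen from above: 0.3 at the one-bar mark, 1.4 at the two-bar mark, 2.5 at the three-bar mark. End stops at 0 and 3.0. Even drag of about 0.1 N m; it stays where it is left, and the lock ring does not drag it along.
- ring_top (a point): Centre of the top face of the lock ring, on the lamp's axis, 139 mm up; its own x axis stands square to one pair of the flats. The ring is a pale metal hexagon, 46 mm across the flats, 53 mm across the corners, 119 to 139 mm up, 2 mm clear above the collar; the bare barrel, 37 mm across, stands 7 mm above it. Grip it on two opposite flats.
- lock_ring (a joint): Angle of the lock ring, rad, growing clockwise seen from above, which tightens it; it starts loose, from 0 to 0.8, and needs 1.3 to 2.2 rad more. It runs easily (0.04 N m), then stiffens over the last 0.35 rad to about 0.5 N m as a spring washer is pressed flat, then it is solid: hand-tight. It holds where it is left. Forced on, the fingers wedge and slip over the corners.
- valet_tray: Stainless tray 150 x 210 x 24 mm, open on top; not to be disturbed. Origin: centre of its underside.
- parking_remote: Black plastic remote, 98 x 50 x 18 mm, lying flat; not to be disturbed. Origin: centre of its underside.
- tumbler: Frosted glass tumbler, 76 mm across the rim, 105 mm high; not to be disturbed. Origin: centre of its underside.
- ceramic_bowl: White ceramic bowl, 130 mm across, 55 mm high; not to be disturbed. Origin: centre of its underside.
Not all that is in view belongs to the job. What is meant by the uplighter is not brown, and is the smaller of those in its own colour.

How it is judged:
By the outcome, as a careful person would: the job done as asked, in the order asked, and still so for the second after the job is handed in, with the robot touching nothing.
It also fails if it takes over 54 s, if anything falls off the work surface, if the arm or the gripper's body presses on something with over 40 N, if the wrist force passes 120 N, or if a joint passes its speed limit or range.

### The arm

A 6-joint arm with a two-finger parallel gripper is mounted at the origin on the work surface. World frame = base frame: x ahead of the robot, y to its left, z up, the work surface at z = 0. Lengths are in m, angles in degrees, forces in N, time in s.
With the tool pointing down it reaches from about 0.4 to 0.825 m from the base axis. Payload 7 kg.
Tool frame: the origin (TCP) lies midway between the tips of the shut fingers; the grasp point (between the pads) lies 19 mm behind it; z points along the fingers, y is the direction in which the jaws open and shut (so a half turn about z gives the same grasp; the last joint's range is limited). The gripper opens to 88 mm and grips with 3 to 60 N. Pads are 19 mm wide; open, the fingers measure 130 mm over their backs; the gripper's body (78 mm by 193 mm) begins 47 mm behind the grasp point.
Start: joints at [84.231, 20.546, 0.682, 0, -70.136, -16.507], TCP at [0.256, 0.625, 0.227] pointing down, gripper open.
Joint ranges: [-176.03, 176.03], [-82.01, 121.73], [-58.28, 71.71], [-173.87, 95.51], [-174.79, -0.11], [-173.66, 173.66]. Speed limits (degrees/s): [136.94, 136.94, 172.46, 180, 180, 180].

### API

Orientations are given as [roll, pitch, yaw] about the fixed x, y, z axes, in that order (R = Rz(yaw) Ry(pitch) Rx(roll)).
In Python, from plant import sensors, cams, job gives the robot as it stands.
- The arm moves only by the tool move_arm, never from a script. Its argument "commands" is a list of rows, each a list of 7 numbers: the finger opening in cm, from 0 to 8.76, then the shift along the tool's x, y, z in cm, then the turn, a rotation vector about the tool's x, y, z in rad. In form: [[hand, x, y, z, wx, wy, wz], ...]. A call has exactly 8 rows; each row is the pose to reach, as a shift and turn from the pose commanded when the call began, along the tool's axes at that moment; what a row does not reach only later rows make up. A row lasts 1/8 s, in which the tool goes at most 62.5 mm and 10.7 degrees, less where a joint would pass 70% of its speed; a pose out of reach is approached as far as the arm can. A call with a gripper value outside its range is refused whole. The fingers move at their own pace and stop on an object; the grip force is fixed at half the most. Time passes only in rows, so rows that repeat a pose let the fingers close, or fill a call up. It gives the time, the measured TCP pose, the force and the opening at its end, in the units of the state.
- sensors.get_obs(): the state, without advancing time (a new reading comes with each control period).
- cams.snapshot(name): name is "scene" or "top"; returns a dict with "frame" (480x640x3 uint8, red, green, blue), "camera_matrix" (3x3 intrinsics, pixels), "dist_coeffs" ([k1, k2, p1, p2, k3] as OpenCV has them; the pictures are not rectified), "R" (3x3) and "t" (3): a world point X has camera coordinates R X + t. Camera axes: x right, y down, z forward; pixel columns grow to the right and rows downward; lengths in m; the calibration is good to about 2 mm. A picture is of the moment at which its call begins. There is no depth.
- job.close_job(): hands the job in, once; it reports no verdict.
The state is a dict: "clock": time; "joint_pos": joint angles; "qvel": joint speeds; "tau": joint torques, N m; "tool_pos": TCP position; "orientation": TCP orientation; "force": force on the tool from outside, world axes, zero at the start; "moment": the same for the moment, N m; "opening": finger opening in m.
Only numpy, scipy, OpenCV 4.12 (cv2) and the standard library are available. Lean on these libraries where they do the work, as an engineer would, in place of code of your own. Each camera call takes 0.05 s, during which the arm holds its last target.

## Working session

There is one attempt and no reset: what is moved stays moved. The work goes in short steps, Python scripts to look and compute and a tool call to move; the robot and the scene stay as the last step left them, time stands still between calls to the robot, and variables do not carry over. Pictures are saved under pics/ and viewed, and the job is handed in when it is done.

Besides the shell and the picture viewer there is one more tool, called after "Request:" as name(argument=value, ...) on one line, values as JSON. move_arm: Moves the arm, as the interface text tells. Its arguments: {"type":"object","properties":{"commands":{"type":"array"}},"required":["commands"]}

```bash
ls; mkdir -p pics
python3 - <<'E'
from plant import sensors,cams
import cv2,pickle
o=sensors.get_obs();print(o)
for n in("scene","top"):
    s=cams.snapshot(n);cv2.imwrite(f"pics/{n}0.png",s["frame"][:,:,::-1]);pickle.dump(s,open(f"{n}0.pkl","wb"))
    print(n,s["camera_matrix"],s["dist_coeffs"],s["R"],s["t"])
E
```

```text
pics
{'clock': 0.0, 'joint_pos': array([ 8.42291024e+01,  2.05893577e+01,  6.33313012e-01, -1.96637861e-02,
       -7.01348424e+01, -1.65062626e+01]), 'qvel': array([-0.01751893, -0.09234024, -0.00256427,  0.02062993, -0.00083614,
        0.05698311]), 'tau': array([-2.07930789e-03, -5.82718277e+01,  2.93066365e+01,  6.99753195e+00,
        7.07507323e-03, -1.52584389e-04]), 'tool_pos': array([0.25573325, 0.62415325, 0.22564406]), 'orientation': array([ 1.79907606e+02, -8.10179612e-03, -2.22838502e+01]), 'force': array([ 0.04993845, -0.89833926, -0.06271976]), 'moment': array([-0.01997758, -0.03701641, -0.00244626]), 'opening': 0.08745118950660796}
scene [[504.70013126   0.         322.83267678]
 [  0.         504.70013126 234.09529069]
 [  0.           0.           1.        ]] [-0.13034789  0.          0.          0.          0.        ] [[ 0.56099449  0.82779285  0.00664679]
 [ 0.6402038  -0.4287473  -0.63742831]
 [-0.5248088   0.36184907 -0.770481  ]] [-0.33645588 -0.27854306  1.35427607]
top [[435.99568395   0.         322.83535801]
 [  0.         435.99568395 235.02304866]
 [  0.           0.           1.        ]] [-0.05228788  0.          0.          0.          0.        ] [[-0.08104042 -0.99670526 -0.00332929]
 [-0.97286069  0.07982712 -0.21718588]
 [ 0.21673608 -0.0143619  -0.97612459]] [0.05190881 0.54827706 1.03045962]
```

View pics/scene0.png

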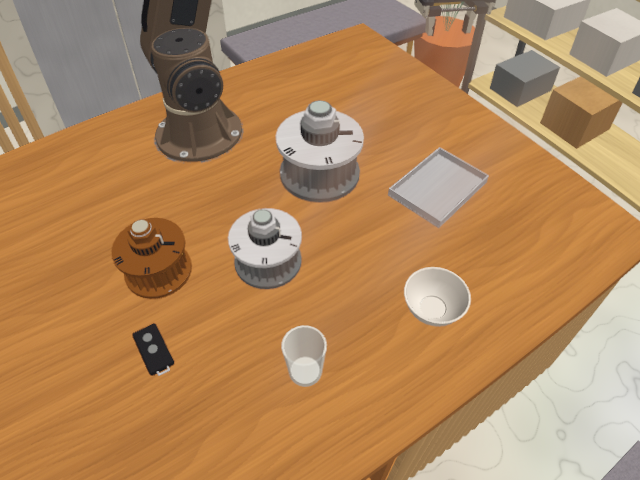

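View pics/top0.png

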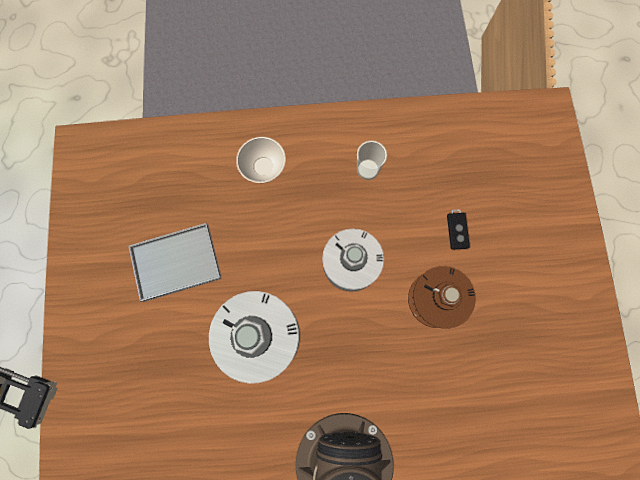

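Three lamps can be seen in the top view: brown at (442,297), large silver at (254,337) and small silver at (353,259). The small silver one fits, since it is not brown and is the smaller of the two silver ones. I'll confirm it in an enlarged crop and measure it.

```bash
cat > h.py <<'E'
import numpy as np,cv2,pickle
def K(s): return s["camera_matrix"],np.array(s["dist_coeffs"])
def proj(s,P):
    k,d=K(s);return cv2.projectPoints(np.atleast_2d(np.float64(P)),cv2.Rodrigues(s["R"])[0],s["t"],k,d)[0][:,0]
def back(s,uv,z):
    k,d=K(s);n=cv2.undistortPoints(np.float64(uv).reshape(-1,1,2),k,d)[:,0]
    r=np.c_[n,np.ones(len(n))]@s["R"];c=-s["R"].T@s["t"]
    return c+r*((z-c[2])/r[:,2])[:,None]
def crop(s,x,y,r,f,name):
    im=s["frame"][y-r:y+r,x-r:x+r,::-1];cv2.imwrite(name,cv2.resize(im,None,fx=f,fy=f,interpolation=cv2.INTER_CUBIC))
E
python3 - <<'E'
from h import *
t=pickle.load(open("top0.pkl","rb"));s=pickle.load(open("scene0.pkl","rb"))
crop(t,353,259,40,7,"pics/ct.png");crop(s,265,245,45,7,"pics/cs.png")
a=cv2.imread("pics/ct.png");b=cv2.imread("pics/cs.png");b=cv2.resize(b,(400,400));a=cv2.resize(a,(400,400))
cv2.imwrite("pics/c0.png",np.hstack([a,b]))
for n,S,c in(("top",t,(353,259)),("scene",s,(265,240))):
    f=S["frame"].astype(int);m=((f.min(2)>165)&(f.max(2)-f.min(2)<25)).astype(np.uint8)
    nl,l,st,ce=cv2.connectedComponentsWithStats(m)
    best=min((i for i in range(1,nl) if st[i,4]>300),key=lambda i:np.hypot(*(ce[i]-c)))
    cn=max(cv2.findContours((l==best).astype(np.uint8),cv2.RETR_EXTERNAL,cv2.CHAIN_APPROX_NONE)[0],key=cv2.contourArea)
    h=cv2.convexHull(cn)[:,0].astype(float)
    P=back(S,h,.088)[:,:2]
    (x,y),r=cv2.minEnclosingCircle(P.astype(np.float32))
    A=np.c_[2*P,np.ones(len(P))];q=np.linalg.lstsq(A,(P**2).sum(1),rcond=None)[0]
    print(n,st[best],x,y,r,"fit",q[:2],np.sqrt(q[2]+q[:2]@q[:2]))
E
```

```text
top [ 323  229   60   60 2085] 0.4823072552680969 -0.0592535026371479 0.07368723303079605 fit [ 0.48182014 -0.0594127 ] 0.07285320377217991
scene [ 228  209   73   57 2408] 0.4846510589122772 -0.06297682225704193 0.07396797835826874 fit [ 0.48451873 -0.06377699] 0.07298430493456005
```

View pics/c0.png

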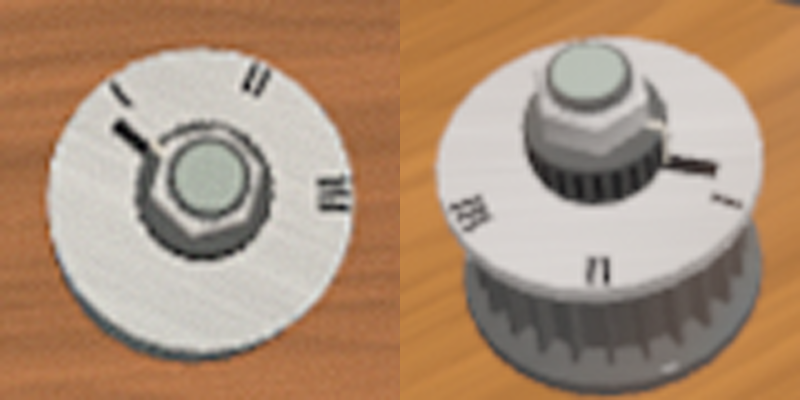

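```bash
cat >> h.py <<'E'
C={"top":(.4820,-.0593),"scene":(.4846,-.0633)}
def rect(s,c,z,half=.08,n=400):
    g=np.linspace(-half,half,n) # rows: -x (x up), cols: -y => seen from above, x up, y left
    X,Y=np.meshgrid(g,g);P=np.c_[c[0]-Y.ravel(),c[1]-X.ravel(),np.full(n*n,z)]
    uv=proj(s,P).astype(np.float32).reshape(n,n,2)
    return cv2.remap(s["frame"],uv[...,0],uv[...,1],cv2.INTER_CUBIC)[...,::-1]
def prof(s,c,z,r0,r1):
    a=np.deg2rad(np.arange(0,360,1.));r=np.linspace(r0,r1,12)
    A,R=np.meshgrid(a,r);P=np.c_[(c[0]+R*np.cos(A)).ravel(),(c[1]+R*np.sin(A)).ravel(),np.full(A.size,z)]
    uv=proj(s,P).astype(np.float32).reshape(*A.shape,2)
    return cv2.remap(s["frame"],uv[...,0],uv[...,1],cv2.INTER_LINEAR).mean(2).mean(0)
E
python3 - <<'E'
from h import *
for n in("top","scene"):
    S=pickle.load(open(n+"0.pkl","rb"));c=C[n]
    cv2.imwrite(f"pics/r_{n}.png",np.hstack([rect(S,c,.088),rect(S,c,.139,.045)]))
    for nm,z,a,b in(("marks",.088,.060,.068),("ptr",.094,.044,.052)):
        p=prof(S,c,z,a,b);med=np.median(p);d=np.clip(med-25-p,0,None)
        ang=np.arange(360);idx=np.where(d>0)[0]
        if len(idx)==0:continue
        gs=np.split(idx,np.where(np.diff(idx)>6)[0]+1)
        print(n,nm,[(round(float((ang[g]*d[g]).sum()/d[g].sum()),1),len(g),int(d[g].max())) for g in gs])
E
python3 -c "
import cv2,numpy as np
cv2.imwrite('pics/r.png',cv2.resize(np.vstack([cv2.imread('pics/r_top.png'),cv2.imread('pics/r_scene.png')]),(600,600)))"
```

```text
top marks [(32.4, 6, 88), (266.6, 17, 120), (329.7, 12, 91)]
top ptr [(44.6, 12, 156)]
scene marks [(33.8, 6, 57), (142.5, 10, 17), (170.9, 10, 20), (264.9, 17, 65), (329.3, 10, 101)]
scene ptr [(44.7, 14, 128), (134.7, 10, 58), (181.3, 24, 57)]
```

View pics/r.png

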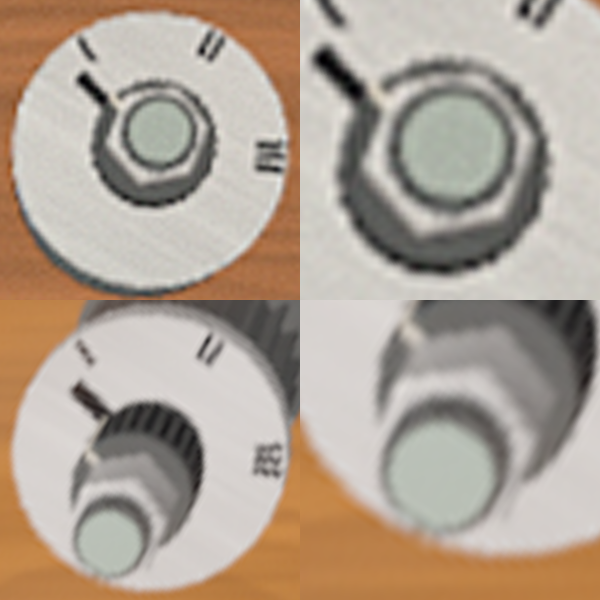

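The crop confirms the small silver lamp: flange radius is 73–74 mm in both views and its centre is about (0.483, -0.061). In world angles the one-bar mark is at 33°, the two-bar at 330°, the three-bar at 267° and the pointer at 44.6°. The collar therefore needs about 138° clockwise. Next come the hex orientation and the helper for working out moves.

```bash
cat >> h.py <<'E'
from scipy.spatial.transform import Rotation as Ro
def delta(p0,rpy0,p1,rpy1):
    A=Ro.from_euler('xyz',rpy0,degrees=True);B=Ro.from_euler('xyz',rpy1,degrees=True)
    return np.round(A.inv().apply(np.array(p1)-p0)*100,2),np.round((A.inv()*B).as_rotvec(),3)
E
python3 - <<'E'
from h import *
t=pickle.load(open("top0.pkl","rb"))
c=(.4820,-.0593)
print("cam",-t["R"].T@t["t"], "big foot/flange",back(t,[[254,337],[249,336]],.12), back(t,[[209,337],[299,337]],.12))
print("brown",back(t,[[442,297]],.088))
# hex fit: template of edge gradient at top face z=.139 and lower collar contrast
g=cv2.cvtColor(t["frame"],cv2.COLOR_RGB2GRAY).astype(np.float32)
best=[]
for th in np.arange(0,60,1.):
  for dx in np.arange(-3,3.1,1)*1e-3:
    for dy in np.arange(-3,3.1,1)*1e-3:
      def hexpts(ap):
        out=[]
        for k in range(6):
          a=np.deg2rad(th+60*k);u=np.linspace(-.9,.9,9)*ap*np.tan(np.pi/6)
          out.append(np.c_[c[0]+dx+ap*np.cos(a)-u*np.sin(a),c[1]+dy+ap*np.sin(a)+u*np.cos(a),np.full(9,.139)])
        return np.vstack(out)
      f=lambda ap:cv2.remap(g,*proj(t,hexpts(ap)).astype(np.float32).T.reshape(2,-1,1),cv2.INTER_LINEAR)
      best.append((float((f(.0215)-f(.0245)).mean()),th,dx,dy))
best.sort(reverse=True);print(best[:8])
print(delta((.256,.625,.227),(180,0,-22.28),(.4833,-.0613,.25),(180,0,45)))
E
```

```text
cam [0.31426614 0.02276977 1.12510782] big foot/flange [[0.31532213 0.18178029 0.12      ]
 [0.318402   0.19295279 0.12      ]] [[0.32307589 0.28361811 0.12      ]
 [0.30735645 0.08053816 0.12      ]]
brown [[ 0.37135016 -0.26194792  0.088     ]]
[(62.54880905151367, np.float64(7.0), np.float64(-0.001), np.float64(0.0)), (62.46446228027344, np.float64(8.0), np.float64(-0.001), np.float64(0.0)), (62.44493103027344, np.float64(9.0), np.float64(-0.001), np.float64(0.0)), (62.38892364501953, np.float64(6.0), np.float64(-0.001), np.float64(0.0)), (62.11037063598633, np.float64(5.0), np.float64(-0.001), np.float64(0.0)), (62.05132293701172, np.float64(10.0), np.float64(-0.001), np.float64(0.0)), (62.04322052001953, np.float64(11.0), np.float64(-0.001), np.float64(0.0)), (61.347835540771484, np.float64(12.0), np.float64(-0.001), np.float64(0.0))]
(array([47.05, 54.89, -2.3 ]), array([ 0.   ,  0.   , -1.174]))
```

Request:
move_arm(commands=[[8.7,3.7,4.3,-1,0,0,0],[8.7,7.4,8.6,-2,0,0,0],[8.7,11.1,12.9,-2.3,0,0,0],[8.7,14.8,17.2,-2.3,0,0,0],[8.7,18.5,21.5,-2.3,0,0,0],[8.7,22.2,25.8,-2.3,0,0,0],[8.7,25.9,30.1,-2.3,0,0,0],[8.7,29.6,34.4,-2.3,0,0,0]])

```text
clock: 1.1
tool_pos: [0.3994, 0.1922, 0.2496]
orientation: [-180.0, -0.0, -22.2]
force: [1.5, -0.4, -0.2]
opening: 0.087
```

Request:
move_arm(commands=[[8.7,2.5,2.9,0,0,0,-0.16],[8.7,5.0,5.9,0,0,0,-0.32],[8.7,7.5,8.8,0,0,0,-0.48],[8.7,10,11.7,0,0,0,-0.64],[8.7,12.5,14.6,0,0,0,-0.8],[8.7,15,17.6,0,0,0,-0.96],[8.7,17.45,20.49,0,0,0,-1.1],[8.7,17.45,20.49,0,0,0,-1.174]])

```text
clock: 2.1
tool_pos: [0.4833, -0.0637, 0.249]
orientation: [-180.0, 0.1, 45.0]
force: [-0.1, 0.2, 0.1]
opening: 0.087
```

Run:
```python
from plant import sensors,cams
import cv2,pickle
from h import *
o=sensors.get_obs();print({k:np.round(v,4) for k,v in o.items()})
for n in("scene","top"):
    s=cams.snapshot(n);pickle.dump(s,open(f"{n}1.pkl","wb"))
    u=proj(s,[o["tool_pos"]])[0].astype(int);print(n,u)
    crop(s,u[0],u[1],70,4,f"pics/{n}1.png")
cv2.imwrite("pics/v1.png",cv2.resize(np.hstack([cv2.imread("pics/scene1.png"),cv2.imread("pics/top1.png")]),(800,400)))
```

```text
{'clock': np.float64(2.1), 'joint_pos': array([ 1.566140e+01,  1.768300e+00, -2.016020e+01,  4.500000e-03,
       -6.815040e+01,  1.193408e+02]), 'qvel': array([ 2.1779, -0.8649, -0.6834, -0.4474, -0.0468, 30.2432]), 'tau': array([ -1.3523, -30.8004,  29.385 ,   6.9924,   0.0596,   0.0322]), 'tool_pos': array([ 0.4833, -0.0637,  0.249 ]), 'orientation': array([-1.79965e+02,  7.08000e-02,  4.50039e+01]), 'force': array([-0.0593,  0.1998,  0.0865]), 'moment': array([-0.0415, -0.0343,  0.0024]), 'opening': np.float64(0.087)}
scene [256 177]
top [359 244]
```

View pics/v1.png

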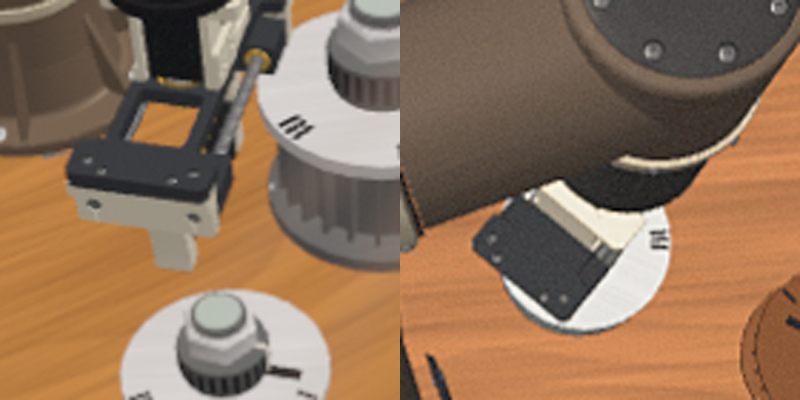

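Request:
move_arm(commands=[[8.7,0,0,0,0,0,0],[8.7,0,0,3,0,0,0],[8.7,0,0,6,0,0,0],[8.7,0,0,9,0,0,0],[8.7,0,0,12,0,0,0],[8.7,0,0,14,0,0,0],[8.7,0,0,15.3,0,0,0],[8.7,0,0,15.3,0,0,0]])

```text
clock: 3.2
tool_pos: [0.4828, -0.0615, 0.0961]
orientation: [-180.0, 0.1, 45.0]
force: [0.5, -0.0, 1.0]
opening: 0.087
```

Run:
```python
from plant import sensors,cams
import cv2,pickle
from h import *
for n in("scene","top"):
    s=cams.snapshot(n);pickle.dump(s,open(f"{n}2.pkl","wb"))
    u=(265,235) if n=="scene" else (353,259)
    crop(s,u[0],u[1],50,8,f"pics/{n}2.png")
o=sensors.get_obs();print({k:np.round(v,4) for k,v in o.items()})
cv2.imwrite("pics/v2.png",cv2.resize(np.hstack([cv2.imread("pics/scene2.png"),cv2.imread("pics/top2.png")]),(800,400)))
```

```text
{'clock': np.float64(3.3), 'joint_pos': array([ 1.593440e+01,  1.035340e+01, -3.251280e+01,  1.810000e-02,
       -4.708250e+01,  1.190574e+02]), 'qvel': array([-0.0695, -0.5598,  0.2781,  0.0119,  0.0579,  0.1155]), 'tau': array([ 2.81000e-02, -3.69471e+01,  2.24496e+01,  5.23940e+00,
        5.85000e-02, -9.00000e-03]), 'tool_pos': array([ 0.4837, -0.0614,  0.0972]), 'orientation': array([ 1.799635e+02, -3.840000e-02,  4.500410e+01]), 'force': array([-0.0386,  0.1394, -0.0005]), 'moment': array([-0.0903, -0.0864,  0.0109]), 'opening': np.float64(0.0871)}
```

View pics/v2.png

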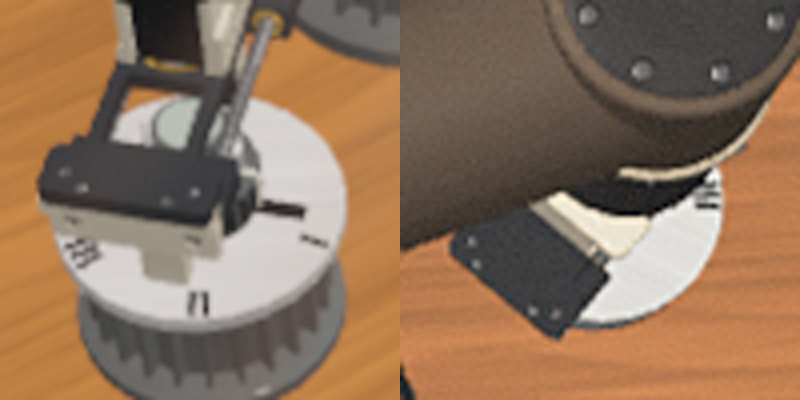

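The fingers straddle the collar in the scene crop, with the pointer free at crop (280,208). I'll close them on the collar.

Request:
move_arm(commands=[[7.4,0,0,0,0,0,0],[7,0,0,0,0,0,0],[6.6,0,0,0,0,0,0],[6.3,0,0,0,0,0,0],[6,0,0,0,0,0,0],[5.5,0,0,0,0,0,0],[5.5,0,0,0,0,0,0],[5.5,0,0,0,0,0,0]])

```text
clock: 4.3
tool_pos: [0.4819, -0.0605, 0.0967]
orientation: [-179.8, -0.0, 44.9]
force: [-7.9, 11.0, 10.4]
opening: 0.0634
```

Run:
```python
from plant import sensors
import numpy as np
o=sensors.get_obs();print({k:np.round(v,4) for k,v in o.items()})
```

```text
{'clock': np.float64(4.3), 'joint_pos': array([ 15.9956,  10.3164, -32.5709,  -0.1799, -47.1844, 119.0647]), 'qvel': array([-0.0276,  0.0219,  0.0698, -0.0292, -0.0011,  0.0795]), 'tau': array([ -4.7883, -34.0397,  22.9567,   8.3918,   1.8813,   0.1132]), 'tool_pos': array([ 0.4819, -0.0605,  0.0967]), 'orientation': array([-1.798499e+02, -1.200000e-03,  4.493800e+01]), 'force': array([-7.9175, 11.0095, 10.3972]), 'moment': array([ 4.283 ,  3.1143, -0.1038]), 'opening': np.float64(0.0634)}
```

Request:
move_arm(commands=[[5.5,0,-0.1,0,0,0,0],[5.5,0,-0.18,0,0,0,0.1],[5.5,0,-0.18,0,0,0,0.25],[5.5,0,-0.18,0,0,0,0.4],[5.5,0,-0.18,0,0,0,0.55],[5.5,0,-0.18,0,0,0,0.7],[5.5,0,-0.18,0,0,0,0.8],[5.5,0,-0.18,0,0,0,0.8]])

```text
clock: 5.3
tool_pos: [0.4821, -0.0609, 0.0968]
orientation: [180.0, -0.0, -0.8]
force: [1.9, -6.6, 0.3]
opening: 0.0633
```

Run:
```python
from plant import sensors,cams
import cv2,pickle
from h import *
for n in("scene",):
    s=cams.snapshot(n);pickle.dump(s,open(f"{n}3.pkl","wb"))
    crop(s,265,235,50,6,f"pics/{n}3.png")
o=sensors.get_obs();print({k:np.round(v,4) for k,v in o.items()})
```

```text
{'clock': np.float64(5.35), 'joint_pos': array([ 1.60752e+01,  1.02523e+01, -3.27360e+01,  4.51000e-02,
       -4.70037e+01,  7.31620e+01]), 'qvel': array([ 0.0102, -0.0017, -0.0202,  0.0363,  0.0438,  0.7946]), 'tau': array([  2.6126, -37.2788,  22.8526,   4.2463,   0.0861,  -0.1866]), 'tool_pos': array([ 0.4821, -0.0609,  0.0968]), 'orientation': array([ 1.799708e+02, -1.720000e-02, -7.320000e-01]), 'force': array([ 1.812 , -5.4175,  0.8136]), 'moment': array([-1.516 , -0.4142, -0.1002]), 'opening': np.float64(0.0636)}
```

View pics/scene3.png

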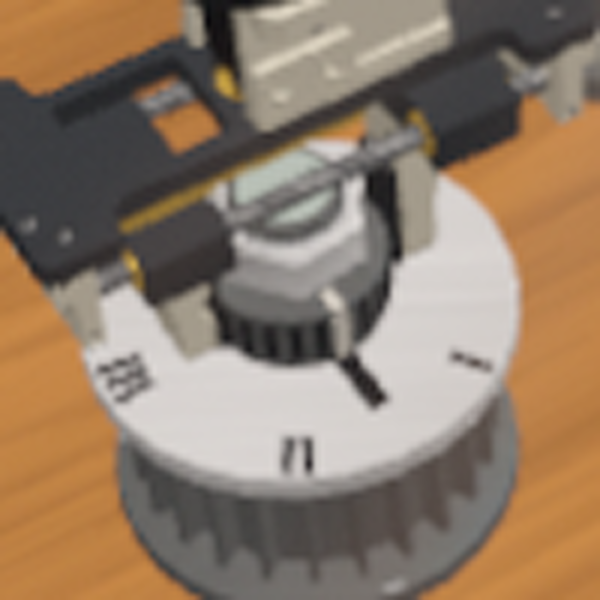

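The pointer turned with the gripper: its tip is at crop (375,400), between the one-bar and two-bar marks. Measuring how well it follows.

```bash
cat >> h.py <<'E'
def peaks(s,c,z,a,b,th=25):
    p=prof(s,c,z,a,b);d=np.clip(np.median(p)-th-p,0,None);idx=np.where(d>0)[0]
    return [(round(float((g*d[g]).sum()/d[g].sum()),1),len(g),int(d[g].max())) for g in np.split(idx,np.where(np.diff(idx)>6)[0]+1)]
E
python3 - <<'E'
from h import *
s=pickle.load(open("scene3.pkl","rb"));s0=pickle.load(open("scene0.pkl","rb"))
print(peaks(s,C["scene"],.094,.046,.053),peaks(s0,C["scene"],.094,.046,.053))
E
```

```text
[(0.9, 4, 116), (121.6, 75, 133), (212.3, 70, 115), (357.2, 6, 118)] [(44.7, 14, 125), (135.2, 9, 55), (178.5, 14, 55)]
```

Request:
move_arm(commands=[[5.5,0,0.05,0,0,0,0.12],[5.5,0,0.05,0,0,0,0.29],[5.5,0,0.05,0,0,0,0.46],[5.5,0,0.05,0,0,0,0.63],[5.5,0,0.05,0,0,0,0.8],[5.5,0,0.05,0,0,0,0.97],[5.5,0,0.05,0,0,0,1.14],[5.5,0,0.05,0,0,0,1.3]])

```text
clock: 6.35
tool_pos: [0.4814, -0.0618, 0.0967]
orientation: [179.9, -0.1, -75.5]
force: [-2.4, -5.9, 2.7]
opening: 0.0635
```

Request:
move_arm(commands=[[5.5,0,0,0,0,0,0.1],[5.5,0,0,0,0,0,0.2],[5.5,0,0,0,0,0,0.28],[5.5,0,0,0,0,0,0.31],[5.5,0,0,0,0,0,0.31],[5.5,0,0,0,0,0,0.31],[5.5,0,0,0,0,0,0.31],[5.5,0,0,0,0,0,0.31]])

```text
clock: 7.35
tool_pos: [0.4812, -0.0618, 0.0967]
orientation: [179.9, -0.1, -92.9]
force: [-3.0, -6.6, 3.3]
opening: 0.0635
```

Run:
```python
from plant import sensors,cams
import cv2,pickle
from h import *
for n in("scene","top"):
    s=cams.snapshot(n);pickle.dump(s,open(f"{n}4.pkl","wb"))
    u=(265,235) if n=="scene" else (353,259)
    crop(s,u[0],u[1],50,8,f"pics/{n}4.png")
    print(n,"ptr",peaks(s,C[n],.094,.046,.053),"mk",peaks(s,C[n],.088,.060,.068))
o=sensors.get_obs();print({k:np.round(v,4) for k,v in o.items()})
cv2.imwrite("pics/v4.png",cv2.resize(np.hstack([cv2.imread("pics/scene4.png"),cv2.imread("pics/top4.png")]),(800,400)))
```

```text
scene ptr [(115.7, 149, 124), (266.5, 13, 131)] mk [(33.8, 5, 56), (117.1, 127, 122), (264.9, 17, 62), (329.4, 10, 99)]
top ptr [(268.0, 9, 10)] mk [(93.0, 10, 13), (219.4, 8, 3), (295.8, 26, 15)]
{'clock': np.float64(7.45), 'joint_pos': array([ 16.0031,  10.2318, -32.7741,   0.0661, -47.08  , -18.9932]), 'qvel': array([-0.0284,  0.0535, -0.0418, -0.0702, -0.0116,  0.0568]), 'tau': array([  3.2834, -35.7636,  24.0031,   4.0224,   1.032 ,   0.0962]), 'tool_pos': array([ 0.4812, -0.0619,  0.0967]), 'orientation': array([ 1.799344e+02, -7.370000e-02, -9.294500e+01]), 'force': array([-2.491 , -6.1254,  2.4431]), 'moment': array([-2.2115,  0.3648, -0.115 ]), 'opening': np.float64(0.0633)}
```

View pics/v4.png

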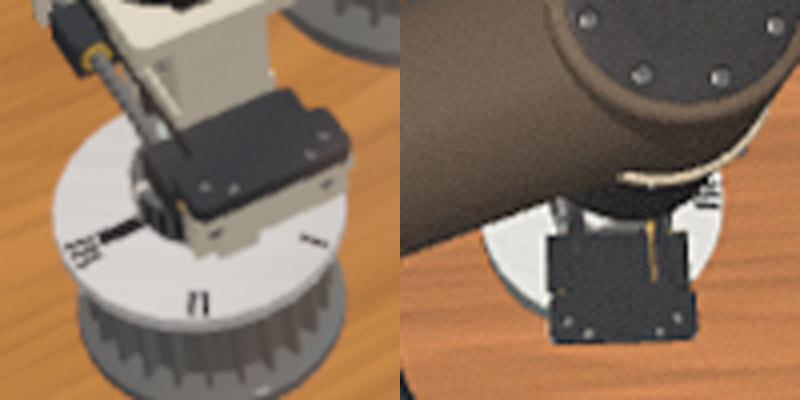

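The pointer reads 266.5° in the scene view, against a three-bar mark at about 266°. I'll relieve the side load, let go, lift clear and check with the arm out of the way.

Request:
move_arm(commands=[[5.5,0.03,0.01,0,0,0,0],[5.5,0.06,0.03,0,0,0,0],[5.5,0.06,0.03,0,0,0,0],[6.4,0.06,0.03,0,0,0,0],[7,0.06,0.03,0,0,0,0],[8.7,0.06,0.03,0,0,0,0],[8.7,0.06,0.03,0,0,0,0],[8.7,0.06,0.03,0,0,0,0]])

```text
clock: 8.45
tool_pos: [0.4817, -0.0614, 0.0965]
orientation: [-180.0, 0.0, -93.1]
force: [-0.8, 0.4, 0.5]
opening: 0.0863
```

Request:
move_arm(commands=[[8.7,0,0,-3,0,0,0],[8.7,0,0,-7,0,0,0],[8.7,0,0,-11,0,0,0],[8.7,-4,0,-13,0,0,0],[8.7,-9,0,-13,0,0,0],[8.7,-14,0,-13,0,0,0],[8.7,-18,0,-13,0,0,0],[8.7,-20,0,-13,0,0,0]])

```text
clock: 9.45
tool_pos: [0.4923, 0.14, 0.2265]
orientation: [180.0, 0.0, -93.0]
force: [-0.1, -0.9, -0.0]
opening: 0.0871
```

Run:
```python
from plant import sensors,cams
import cv2,pickle
from h import *
for n in("scene","top"):
    s=cams.snapshot(n);pickle.dump(s,open(f"{n}5.pkl","wb"))
    u=(265,235) if n=="scene" else (353,259)
    crop(s,u[0],u[1],40,10,f"pics/{n}5.png")
    print(n,"ptr",peaks(s,C[n],.094,.046,.053),"mk",peaks(s,C[n],.088,.060,.068))
o=sensors.get_obs();print({k:np.round(v,4) for k,v in o.items()})
cv2.imwrite("pics/v5.png",cv2.resize(np.hstack([cv2.imread("pics/scene5.png"),cv2.imread("pics/top5.png")]),(800,400)))
```

```text
scene ptr [(135.2, 9, 54), (179.3, 18, 54), (266.5, 14, 138)] mk [(33.8, 6, 57), (142.4, 10, 16), (171.0, 10, 20), (264.9, 17, 65), (329.3, 10, 101)]
top ptr [(266.6, 12, 178)] mk [(32.5, 6, 94), (266.5, 17, 130), (329.6, 10, 100)]
{'clock': np.float64(9.55), 'joint_pos': array([ 3.78370e+01,  5.09970e+00, -1.95907e+01, -3.30000e-03,
       -6.53255e+01, -4.08175e+01]), 'qvel': array([-1.8448, -0.8055, -1.1454,  0.0249, -0.3829,  1.6228]), 'tau': array([  0.9384, -35.2341,  28.6778,   6.7482,   0.0451,  -0.3663]), 'tool_pos': array([0.4924, 0.1397, 0.2263]), 'orientation': array([ 1.79986e+02, -8.10000e-03, -9.29819e+01]), 'force': array([ 0.4295, -1.2203, -0.1357]), 'moment': array([ 0.0294, -0.0444, -0.0152]), 'opening': np.float64(0.0869)}
```

View pics/v5.png

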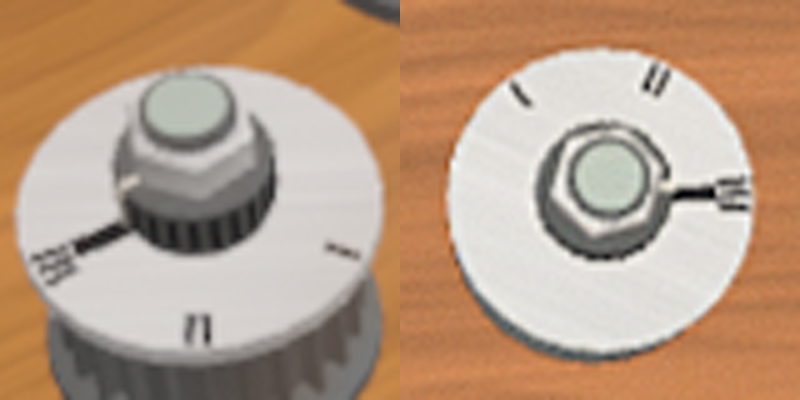

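Pointer and mark agree in the top view, at 266.6° and 266.5°, so the collar is set. In the scene crop the tongue runs into the middle bar. Now the hex orientation, checked with an overlay.

Run:
```python
from h import *
from scipy.optimize import minimize
def hexp(c,th,ap,z,n=13,e=.95):
    out=[]
    for k in range(6):
        a=np.deg2rad(th+60*k);u=np.linspace(-e,e,n)*ap*np.tan(np.pi/6)
        out.append(np.c_[c[0]+ap*np.cos(a)-u*np.sin(a),c[1]+ap*np.sin(a)+u*np.cos(a),np.full(n,z)])
    return np.vstack(out)
res={}
for n in("top","scene"):
    s=pickle.load(open(n+"5.pkl","rb"));g=cv2.cvtColor(s["frame"],cv2.COLOR_RGB2GRAY).astype(np.float32)
    def f(c,th,ap):
        u=proj(s,hexp(c,th,ap,.139)).astype(np.float32);return cv2.remap(g,u[:,:1].copy(),u[:,1:].copy(),cv2.INTER_CUBIC).mean()
    R=[]
    for th in range(-30,30,3):
        for d in ((0,0),(-.001,0.001)):
            c0=np.array(C[n])+d
            r=minimize(lambda p:-(f(c0+p[:2]*1e-3,p[2]*10,.0222)-f(c0+p[:2]*1e-3,p[2]*10,.0242)),[0,0,th/10],method="Nelder-Mead",options=dict(xatol=.01,fatol=.01))
            R.append((r.fun,*(np.round(c0+r.x[:2]*1e-3,4)),round(r.x[2]*10%60,1)))
    R.sort();print(n,[tuple(map(float,x)) for x in R[:5]])
    b=R[0];x,y=(353,257) if n=="top" else (263,222)
    r=24;im=cv2.resize(s["frame"][y-r:y+r,x-r:x+r,::-1],None,fx=8.333,fy=8.333,interpolation=cv2.INTER_CUBIC);im2=im.copy()
    q=((proj(s,hexp(b[1:3],b[3],.023,.139,2,1))-[x-r,y-r]+.5)*8.333).astype(np.int32)
    cv2.polylines(im2,[q],True,(0,0,255),1)
    res[n]=np.hstack([im,im2])
cv2.imwrite("pics/hex.png",np.vstack([res["top"][:300],res["scene"][:300]]))
```

```text
top [(-61.11168670654297, 0.482, -0.0593, 7.5), (-61.09709167480469, 0.482, -0.0593, 8.1), (-61.09519958496094, 0.482, -0.0593, 8.1), (-61.07417297363281, 0.482, -0.0593, 7.8), (-61.051231384277344, 0.482, -0.0593, 8.1)]
scene [(-14.3897705078125, 0.4846, -0.0633, 5.6), (-14.386993408203125, 0.4846, -0.0633, 5.6), (-14.385955810546875, 0.4846, -0.0633, 5.6), (-14.380340576171875, 0.4846, -0.0633, 5.6), (-14.379318237304688, 0.4846, -0.0633, 5.6)]
```

View pics/hex.png

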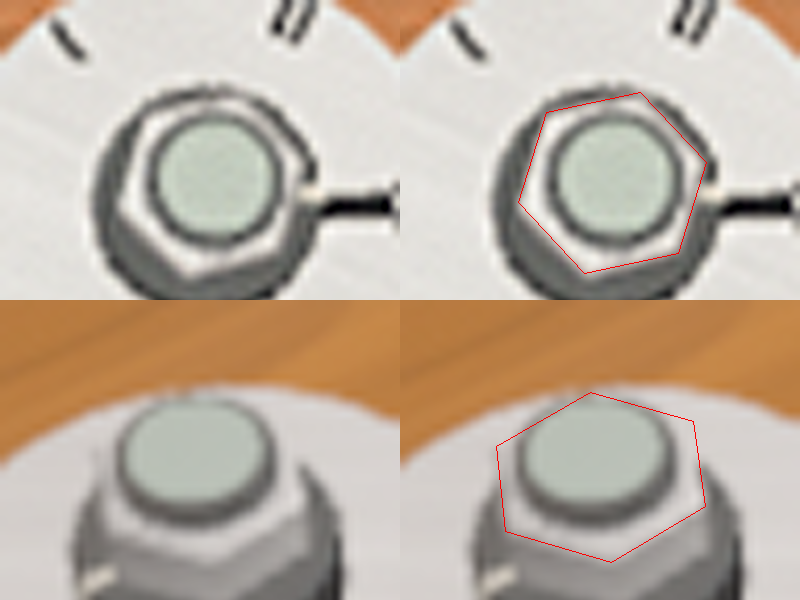

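Run:
```python
from h import *
print(delta((.4925,.1386,.227),(180,0,-93.1),(.4813,-.0609,.1205),(180,0,-82.2)))
```

```text
(array([19.98,  0.04, 10.65]), array([ 0.  ,  0.  , -0.19]))
```

Request:
move_arm(commands=[[8.7,5,0,0,0,0,-0.1],[8.7,10,0,0,0,0,-0.19],[8.7,15,0,0,0,0,-0.19],[8.7,18.5,0.04,0,0,0,-0.19],[8.7,20,0.04,1,0,0,-0.19],[8.7,20,0.04,5,0,0,-0.19],[8.7,20,0.04,9,0,0,-0.19],[8.7,20,0.04,10.65,0,0,-0.19]])

```text
clock: 10.55
tool_pos: [0.4793, -0.0621, 0.1173]
orientation: [179.8, -0.0, -82.3]
force: [-0.4, -0.3, -0.2]
opening: 0.0871
```

Request:
move_arm(commands=[[7,0,0,0,0,0,0],[6,0,0,0,0,0,0],[5.4,0,0,0,0,0,0],[5,0,0,0,0,0,0],[4.8,0,0,0,0,0,0],[4.5,0,0,0,0,0,0],[4,0,0,0,0,0,0],[4,0,0,0,0,0,0]])

```text
clock: 11.55
tool_pos: [0.4812, -0.0615, 0.1202]
orientation: [-180.0, -0.0, -82.2]
force: [-1.8, 0.9, 3.7]
opening: 0.046
```

```bash
cat > look.py <<'E'
import sys
from plant import sensors,cams
import cv2,pickle
from h import *
i=sys.argv[1]
s=cams.snapshot("scene");pickle.dump(s,open(f"scene{i}.pkl","wb"));crop(s,265,230,50,6,f"pics/scene{i}.png")
print("ptr",peaks(s,C["scene"],.094,.046,.053))
o=sensors.get_obs();print({k:np.round(o[k],4) for k in("clock","joint_pos","tool_pos","orientation","force","moment","opening","tau")})
E
python3 look.py 6
```

```text
ptr [(133.7, 120, 135), (266.5, 14, 137)]
{'clock': np.float64(11.6), 'joint_pos': array([ 1.60112e+01,  8.45200e+00, -3.11631e+01,  3.10000e-03,
       -5.03829e+01, -8.21720e+00]), 'tool_pos': array([ 0.4812, -0.0615,  0.1202]), 'orientation': array([-1.799976e+02, -2.100000e-03, -8.220400e+01]), 'force': array([-1.6863,  0.3725,  3.8671]), 'moment': array([ 0.3701,  0.5502, -0.014 ]), 'opening': np.float64(0.0454), 'tau': array([-2.88400e-01, -3.45176e+01,  2.35427e+01,  5.65380e+00,
        5.25100e-01, -1.60000e-02])}
```

View pics/scene6.png

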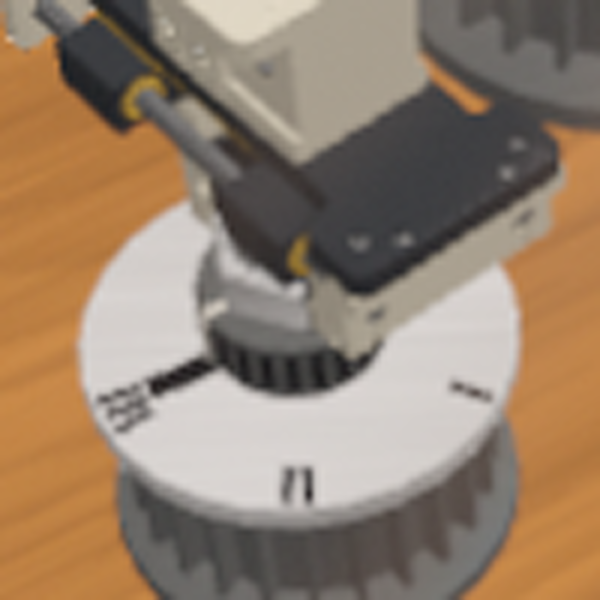

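The jaws closed at 46 mm, which is the across-flats size, and the pointer is unmoved. Turning clockwise.

Request:
move_arm(commands=[[4,0,0,0,0,0,0.1],[4,0,0,0,0,0,0.22],[4,0,0,0,0,0,0.34],[4,0,0,0,0,0,0.46],[4,0,0,0,0,0,0.58],[4,0,0,0,0,0,0.7],[4,0,0,0,0,0,0.82],[4,0,0,0,0,0,0.9]])

```text
clock: 12.6
tool_pos: [0.4809, -0.0613, 0.1202]
orientation: [180.0, -0.0, -134.0]
force: [-3.4, 2.3, 5.6]
opening: 0.0458
```

```bash
python3 look.py 7
```

```text
ptr [(176.6, 123, 129), (266.5, 14, 138)]
{'clock': np.float64(12.65), 'joint_pos': array([ 1.60216e+01,  8.43790e+00, -3.11695e+01, -2.49000e-02,
       -5.04159e+01, -6.01735e+01]), 'tool_pos': array([ 0.4808, -0.0613,  0.1202]), 'orientation': array([ 1.799718e+02, -1.060000e-02, -1.341678e+02]), 'force': array([-3.6802,  1.7222,  5.6163]), 'moment': array([ 0.9266,  1.0957, -0.0655]), 'opening': np.float64(0.046), 'tau': array([ -0.7874, -33.6663,  23.6485,   6.0994,   0.9038,   0.502 ])}
```

Request:
move_arm(commands=[[4,0,0,0,0,0,0.06],[4,0,0,0,0,0,0.12],[4,0,0,0,0,0,0.18],[4,0,0,0,0,0,0.24],[4,0,0,0,0,0,0.3],[4,0,0,0,0,0,0.35],[4,0,0,0,0,0,0.35],[4,0,0,0,0,0,0.35]])

```text
clock: 13.65
tool_pos: [0.4808, -0.0612, 0.1202]
orientation: [180.0, -0.0, -153.8]
force: [-4.1, 3.4, 6.7]
opening: 0.0456
```

```bash
python3 look.py 8
```

```text
ptr [(185.3, 114, 130), (266.5, 14, 138)]
{'clock': np.float64(13.7), 'joint_pos': array([ 1.60291e+01,  8.43260e+00, -3.11728e+01, -3.81000e-02,
       -5.04231e+01, -7.98390e+01]), 'tool_pos': array([ 0.4807, -0.0612,  0.1202]), 'orientation': array([ 1.799661e+02, -2.290000e-02, -1.538341e+02]), 'force': array([-3.5485,  2.6779,  6.3896]), 'moment': array([ 1.2557,  1.2842, -0.0206]), 'opening': np.float64(0.0459), 'tau': array([ -1.2453, -33.4273,  23.611 ,   6.3405,   0.9841,   0.0357])}
```

Request:
move_arm(commands=[[4,0,0,0,0,0,0.05],[4,0,0,0,0,0,0.1],[4,0,0,0,0,0,0.15],[4,0,0,0,0,0,0.2],[4,0,0,0,0,0,0.25],[4,0,0,0,0,0,0.25],[4,0,0,0,0,0,0.25],[4,0,0,0,0,0,0.25]])

```text
clock: 14.7
tool_pos: [0.4808, -0.0611, 0.1202]
orientation: [180.0, -0.0, -168.2]
force: [-2.9, 3.5, 6.7]
opening: 0.0455
```

```bash
python3 look.py 9
```

```text
ptr [(119.9, 9, 26), (135.0, 10, 54), (181.4, 66, 125), (241.4, 4, 2), (266.5, 14, 138)]
{'clock': np.float64(14.75), 'joint_pos': array([ 1.60346e+01,  8.43200e+00, -3.11676e+01, -5.21000e-02,
       -5.04251e+01, -9.41642e+01]), 'tool_pos': array([ 0.4807, -0.0611,  0.1202]), 'orientation': array([ 1.799617e+02, -2.750000e-02, -1.681629e+02]), 'force': array([-4.93  ,  4.1411,  6.9729]), 'moment': array([ 1.518 ,  1.4263, -0.0259]), 'opening': np.float64(0.0457), 'tau': array([ -1.562 , -33.2786,  23.5569,   6.5147,   1.0108,   0.044 ])}
```

Request:
move_arm(commands=[[4,0,0,0,0,0,0.04],[4,0,0,0,0,0,0.08],[4,0,0,0,0,0,0.12],[4,0,0,0,0,0,0.16],[4,0,0,0,0,0,0.2],[4,0,0,0,0,0,0.2],[4,0,0,0,0,0,0.2],[4,0,0,0,0,0,0.2]])

```text
clock: 15.75
tool_pos: [0.4807, -0.061, 0.1202]
orientation: [180.0, -0.0, -179.6]
force: [-4.3, 4.9, 6.5]
opening: 0.0459
```

```bash
python3 look.py 10
```

```text
ptr [(123.5, 33, 60), (189.0, 52, 127), (266.5, 14, 138)]
{'clock': np.float64(15.8), 'joint_pos': array([ 1.603830e+01,  8.429700e+00, -3.116540e+01, -5.870000e-02,
       -5.042880e+01, -1.056253e+02]), 'tool_pos': array([ 0.4807, -0.0611,  0.1202]), 'orientation': array([ 1.799629e+02, -3.530000e-02, -1.796243e+02]), 'force': array([-3.7893,  4.2829,  7.0636]), 'moment': array([1.7164, 1.4665, 0.0199]), 'opening': np.float64(0.0457), 'tau': array([ -1.8277, -33.1237,  23.4806,   6.6467,   1.0337,   0.0507])}
```

View pics/scene10.png

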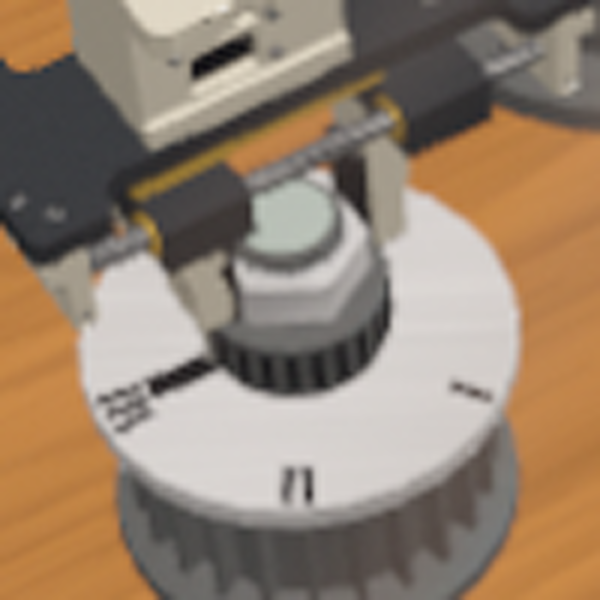

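The picture shows the fingers flush on opposite flats, with the pointer still running into the middle bar. The ring still turns easily, so I'm continuing.

Request:
move_arm(commands=[[4,0,0,0,0,0,0.04],[4,0,0,0,0,0,0.08],[4,0,0,0,0,0,0.12],[4,0,0,0,0,0,0.16],[4,0,0,0,0,0,0.2],[4,0,0,0,0,0,0.2],[4,0,0,0,0,0,0.2],[4,0,0,0,0,0,0.2]])

```text
clock: 16.8
tool_pos: [0.4812, -0.0611, 0.1202]
orientation: [180.0, 0.0, 169.1]
force: [-3.5, 4.5, 4.9]
opening: 0.0478
```

```bash
python3 look.py 11
```

```text
ptr [(119.8, 41, 101), (191.3, 43, 101), (266.5, 14, 138)]
{'clock': np.float64(16.85), 'joint_pos': array([ 1.605430e+01,  8.450000e+00, -3.116130e+01, -3.500000e-03,
       -5.038340e+01, -1.169409e+02]), 'tool_pos': array([ 0.4812, -0.0611,  0.1202]), 'orientation': array([1.799951e+02, 3.500000e-03, 1.691111e+02]), 'force': array([-2.6601,  5.0816,  4.1562]), 'moment': array([1.777 , 0.9625, 1.6188]), 'opening': np.float64(0.0472), 'tau': array([ -3.7348, -34.0066,  23.3502,   5.6383,   0.5379,  -1.6733])}
```

The moment jumped to 1.6 N m at rest and the jaws spread to 47.2 mm. That is well over the 0.5 N m end torque, so the ring looks solid and the fingers have started to wedge. I'll back off just the wedge and read the torque.

Request:
move_arm(commands=[[4,0,0,0,0,0,-0.01],[4,0,0,0,0,0,-0.02],[4,0,0,0,0,0,-0.03],[4,0,0,0,0,0,-0.04],[4,0,0,0,0,0,-0.04],[4,0,0,0,0,0,-0.04],[4,0,0,0,0,0,-0.04],[4,0,0,0,0,0,-0.04]])

```text
clock: 17.85
tool_pos: [0.4812, -0.0611, 0.1202]
orientation: [179.9, 0.0, 171.2]
force: [-3.6, 5.3, 5.1]
opening: 0.0471
```

```bash
python3 look.py 12
```

```text
ptr [(120.2, 40, 94), (190.7, 43, 107), (266.5, 14, 138)]
{'clock': np.float64(17.9), 'joint_pos': array([ 1.602010e+01,  8.445800e+00, -3.114770e+01, -5.600000e-02,
       -5.037350e+01, -1.147782e+02]), 'tool_pos': array([ 0.4812, -0.0611,  0.1202]), 'orientation': array([1.799470e+02, 1.190000e-02, 1.712062e+02]), 'force': array([-2.4801,  3.7728,  4.9238]), 'moment': array([ 1.7453,  0.858 , -0.0078]), 'opening': np.float64(0.047), 'tau': array([-2.04640e+00, -3.38147e+01,  2.29575e+01,  6.53920e+00,
        4.09400e-01,  1.56000e-02])}
```

View pics/scene12.png

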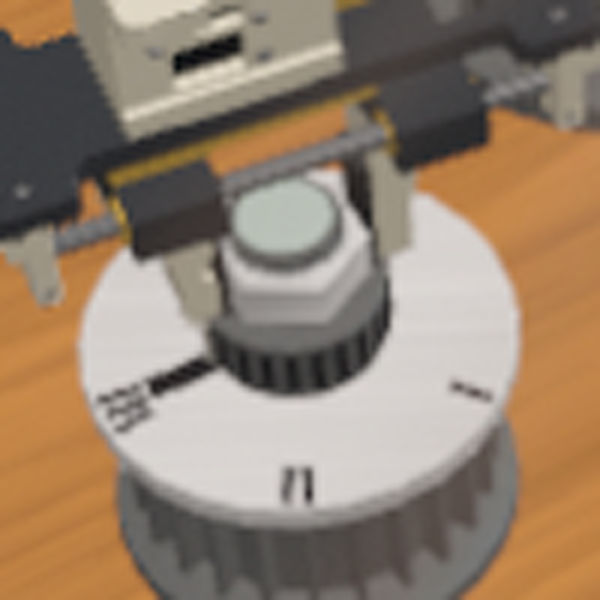

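Torque has dropped to zero but the jaws still sit at 47.0 mm, slightly skewed on the hex. I'll open, square up and regrip for a clean torque check.

Request:
move_arm(commands=[[6,0,0,0,0,0,0],[6,0,0,0,0,0,0],[6,0,0,0,0,0,-0.06],[6,0,0,0,0,0,-0.06],[5,0,0,0,0,0,-0.06],[4,0,0,0,0,0,-0.06],[4,0,0,0,0,0,-0.06],[4,0,0,0,0,0,-0.06]])

```text
clock: 18.9
tool_pos: [0.4813, -0.0611, 0.12]
orientation: [180.0, 0.0, 174.6]
force: [0.4, 5.2, -0.8]
opening: 0.046
```

```bash
python3 look.py 13
```

```text
ptr [(121.4, 38, 89), (189.7, 45, 122), (266.5, 14, 138)]
{'clock': np.float64(18.95), 'joint_pos': array([ 1.603370e+01,  8.467400e+00, -3.116110e+01, -3.200000e-02,
       -5.034360e+01, -1.113595e+02]), 'tool_pos': array([ 0.4814, -0.0611,  0.12  ]), 'orientation': array([1.799669e+02, 1.700000e-02, 1.746538e+02]), 'force': array([ 0.427 ,  4.1   , -1.0428]), 'moment': array([ 1.892 , -0.1443,  0.0462]), 'opening': np.float64(0.0459), 'tau': array([-2.48300e+00, -3.62329e+01,  2.31977e+01,  6.95470e+00,
       -5.96100e-01, -1.27000e-02])}
```

Request:
move_arm(commands=[[4,0,0,0,0,0,0.005],[4,0,0,0,0,0,0.01],[4,0,0,0,0,0,0.015],[4,0,0,0,0,0,0.02],[4,0,0,0,0,0,0.025],[4,0,0,0,0,0,0.03],[4,0,0,0,0,0,0.03],[4,0,0,0,0,0,0.03]])

```text
clock: 19.95
tool_pos: [0.4813, -0.0611, 0.1201]
orientation: [-180.0, 0.0, 173.1]
force: [-0.6, 5.9, -0.6]
opening: 0.0465
```

```bash
python3 look.py 14
```

```text
ptr [(121.1, 38, 90), (190.4, 43, 120), (266.5, 14, 138)]
{'clock': np.float64(20.0), 'joint_pos': array([ 1.606160e+01,  8.469300e+00, -3.117570e+01,  1.200000e-02,
       -5.036220e+01, -1.129592e+02]), 'tool_pos': array([ 0.4812, -0.0611,  0.12  ]), 'orientation': array([-1.799886e+02, -3.000000e-03,  1.731101e+02]), 'force': array([-0.5022,  6.7801, -0.6901]), 'moment': array([2.1678, 0.1097, 1.56  ]), 'opening': np.float64(0.0461), 'tau': array([ -4.2614, -36.2268,  23.5668,   6.2621,  -0.3803,  -1.5681])}
```

Squared up at 45.9 mm, just 0.03 rad more gives 1.56 N m held with no jaw spread. The ring is solid and hand-tight after about 1.79 rad. Now unload, release and withdraw.

Request:
move_arm(commands=[[4,0,0,0,0,0,-0.015],[4,0,0,0,0,0,-0.028],[4,0,0,0,0,0,-0.028],[5,0,0,0,0,0,-0.028],[7,0,0,0,0,0,-0.028],[8.7,0,0,0,0,0,-0.028],[8.7,0,0,0,0,0,-0.028],[8.7,0,0,0,0,0,-0.028]])

```text
clock: 21.0
tool_pos: [0.4812, -0.0616, 0.1201]
orientation: [-180.0, -0.0, 174.5]
force: [-0.5, 0.5, -0.1]
opening: 0.0833
```

```bash
python3 -c "
from h import *
print(delta((.4813,-.0609,.12),(180,0,174.6),(.49,.14,.26),(180,0,174.6)))"; python3 look.py 15
```

```text
(array([  1.02,  20.08, -14.  ]), array([0., 0., 0.]))
ptr [(135.2, 9, 53), (179.8, 16, 54), (225.5, 45, 78), (266.5, 14, 138)]
{'clock': np.float64(21.05), 'joint_pos': array([ 1.600510e+01,  8.464500e+00, -3.117170e+01,  4.300000e-03,
       -5.036500e+01, -1.114643e+02]), 'tool_pos': array([ 0.4812, -0.0615,  0.1201]), 'orientation': array([-1.799965e+02,  1.000000e-04,  1.745435e+02]), 'force': array([-0.1075, -0.955 , -0.3848]), 'moment': array([ 0.0344, -0.1371, -0.0304]), 'opening': np.float64(0.0853), 'tau': array([-1.37000e-02, -3.60432e+01,  2.39115e+01,  5.67380e+00,
       -8.89000e-02,  0.00000e+00])}
```

Request:
move_arm(commands=[[8.7,0,0,-3,0,0,0],[8.7,0,0,-7,0,0,0],[8.7,0,0,-11,0,0,0],[8.7,0,0,-14,0,0,0],[8.7,0.2,5,-14,0,0,0],[8.7,0.5,10,-14,0,0,0],[8.7,0.8,15,-14,0,0,0],[8.7,1,20,-14,0,0,0]])

```text
clock: 22.05
tool_pos: [0.49, 0.1401, 0.2603]
orientation: [180.0, 0.0, 174.5]
force: [1.2, -0.2, 0.1]
opening: 0.087
```

Request:
move_arm(commands=[[8.7,0,0,0,0,0,0],[8.7,0,0,0,0,0,0],[8.7,0,0,0,0,0,0],[8.7,0,0,0,0,0,0],[8.7,0,0,0,0,0,0],[8.7,0,0,0,0,0,0],[8.7,0,0,0,0,0,0],[8.7,0,0,0,0,0,0]])

```text
clock: 23.05
tool_pos: [0.4902, 0.1386, 0.26]
orientation: [180.0, -0.0, 174.5]
force: [-0.0, 0.3, 0.1]
opening: 0.087
```

Run:
```python
from plant import sensors,cams
import cv2,pickle
from h import *
for n in("scene","top"):
    s=cams.snapshot(n);pickle.dump(s,open(f"{n}9f.pkl","wb"))
    u=(265,235) if n=="scene" else (353,259)
    crop(s,u[0],u[1],40,10,f"pics/{n}f.png")
    print(n,"ptr",peaks(s,C[n],.094,.046,.053),"mk",peaks(s,C[n],.088,.060,.068))
    cv2.imwrite(f"pics/{n}_full.png",s["frame"][:,:,::-1])
o=sensors.get_obs();print({k:np.round(o[k],4) for k in("clock","tool_pos","force")})
cv2.imwrite("pics/vf.png",cv2.resize(np.hstack([cv2.imread("pics/scenef.png"),cv2.imread("pics/topf.png")]),(800,400)))
s=pickle.load(open("top9f.pkl","rb"));g=cv2.cvtColor(s["frame"],cv2.COLOR_RGB2GRAY).astype(np.float32)
def sc(th):
    v=[]
    for ap in(.0215,.0245):
        P=[]
        for k in range(6):
            a=np.deg2rad(th+60*k);w=np.linspace(-.9,.9,9)*ap*np.tan(np.pi/6)
            P.append(np.c_[.482+ap*np.cos(a)-w*np.sin(a)-.0005,-.0593+ap*np.sin(a)+w*np.cos(a),np.full(9,.139)])
        q=proj(s,np.vstack(P)).astype(np.float32);v.append(cv2.remap(g,q[:,:1].copy(),q[:,1:].copy(),cv2.INTER_LINEAR).mean())
    return v[0]-v[1]
th=np.arange(60);z=[sc(t) for t in th];print("hex flats at",th[np.argsort(z)[::-1][:4]])
```

```text
scene ptr [(135.2, 9, 54), (179.9, 16, 54), (266.5, 14, 138)] mk [(33.8, 6, 57), (142.3, 10, 18), (170.9, 10, 20), (264.9, 17, 65), (329.3, 10, 101)]
top ptr [(266.6, 11, 181)] mk [(32.5, 6, 94), (266.5, 17, 132), (329.6, 10, 99)]
{'clock': np.float64(23.15), 'tool_pos': array([0.4903, 0.1386, 0.26  ]), 'force': array([-0.3038, -0.1048,  0.3245])}
hex flats at [29 28 27 30]
```

View pics/vf.png

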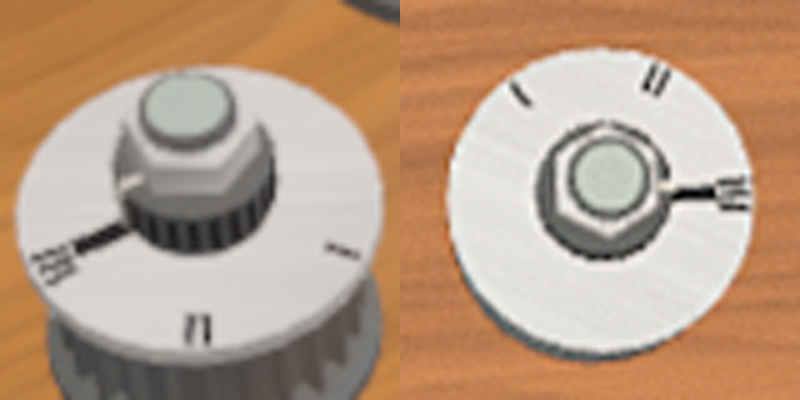

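View pics/top_full.png

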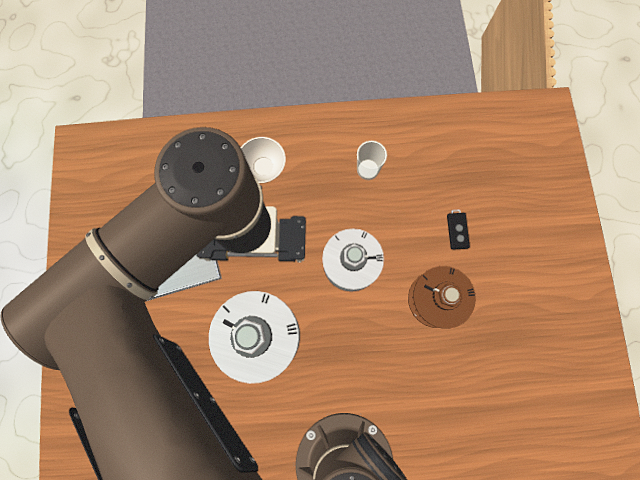

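The pointer still agrees with the mark. The coarse hex fit of 28.5° differs from the 24.6° expected from the grip, so I'll refit before deciding whether to re-check tightness.

Run:
```python
from h import *
from scipy.optimize import minimize
def hexp(c,th,ap,z,n=13,e=.95):
    out=[]
    for k in range(6):
        a=np.deg2rad(th+60*k);u=np.linspace(-e,e,n)*ap*np.tan(np.pi/6)
        out.append(np.c_[c[0]+ap*np.cos(a)-u*np.sin(a),c[1]+ap*np.sin(a)+u*np.cos(a),np.full(n,z)])
    return np.vstack(out)
for nm in("top5","top9f","top0"):
    s=pickle.load(open(nm+".pkl","rb"));g=cv2.cvtColor(s["frame"],cv2.COLOR_RGB2GRAY).astype(np.float32)
    for a1,a2 in((.0222,.0242),(.0215,.0245),(.021,.025)):
        def f(c,th,ap):
            u=proj(s,hexp(c,th,ap,.139)).astype(np.float32);return cv2.remap(g,u[:,:1].copy(),u[:,1:].copy(),cv2.INTER_CUBIC).mean()
        R=[]
        for th in range(0,60,4):
            r=minimize(lambda p:-(f(np.array(C["top"])+p[:2]*.01,p[2]*10,a1)-f(np.array(C["top"])+p[:2]*.01,p[2]*10,a2)),[0,0,th/10],method="Nelder-Mead",options=dict(initial_simplex=np.array([[0,0,th/10],[.1,0,th/10],[0,.1,th/10],[0,0,th/10+.3]])))
            R.append((r.fun,r.x[0]*10,r.x[1]*10,r.x[2]*10%60))
        R.sort();print(nm,a1,np.round(R[0],2),np.round(R[1],2))
```

```text
top5 0.0222 [-64.29  -0.7    0.17   7.83] [-64.26  -0.55   0.16   7.91]
top5 0.0215 [-87.5   -0.58   0.25   8.51] [-87.49  -0.58   0.26   8.51]
top5 0.021 [-100.22   -0.6     0.27    8.97] [-100.21   -0.6     0.26    8.98]
top9f 0.0222 [-66.99  -0.58   0.46  26.82] [-66.98  -0.64   0.61  26.83]
top9f 0.0215 [-90.16  -0.57   0.47  26.61] [-90.16  -0.53   0.51  26.46]
top9f 0.021 [-102.4    -0.65    0.32   27.44] [-102.39   -0.64    0.31   27.48]
top0 0.0222 [-56.5   -0.62   0.16   7.84] [-56.48  -0.69   0.14   8.28]
top0 0.0215 [-76.84  -0.66   0.19   8.54] [-76.79  -0.61   0.22   9.36]
top0 0.021 [-87.8   -0.61   0.19   8.98] [-87.79  -0.64   0.19   9.08]
```

Refit gives about 27 ± 1.5° against 24.6° from the grip, which is near fit accuracy. The torque test (1.56 N m held within 0.03 rad) shows the ring is solid. The other objects sit at the same pixels as before, so I'm handing in.

```bash
python3 -c "
from plant import job
print(job.close_job())"
```

```text
the job is handed in; nothing more can be done
None
```

I set the small silver uplighter to wide beam, let go of the collar, tightened the lock ring clockwise and handed the job in at about 23 s of the 54 s allowed. The hand-in reports no verdict.

- **Pointer:** after the ring was tight and the arm was clear, the top view put the pointer at 266.6° and the three-bar mark at 266.5°. The scene view put the pointer at 266.5° before and after tightening. It put the mark at 264.9°, which I took for an error in the lamp centre I fitted in that view.
- **Lock ring:** it turned about 1.8 rad, then stopped solid. On the first stop the fingers wedged slightly, with the jaws at 47 mm and 1.6 N m. I backed off, regripped square on the flats, and 0.03 rad more gave 1.56 N m held. I never saw the gradual stiffening before the stop, because I only took readings with the arm at rest.
- **Ring angle check:** a final camera fit put the ring's flats at about 27°, against 24.6° from the grip. That is slightly outside the roughly ±1.5° spread of the fit. I took it as fit error because the torque test was clear.
- **Other things:** the remote, tumbler, bowl and the other two lamps look unmoved in the last top view. The tray was partly hidden by the arm there, and I did not check the scene view for it. No contact forces suggested anything else was touched.

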